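Put the last spice jar back into the crowded caddy

ROBOT

A 6-joint arm with a two-finger parallel gripper is mounted at the origin on a cart in front of the work surface, level with it; the furniture and walls round the work are solid. World frame = base frame: x ahead of the robot, y to its left, z up, the work surface at z = 0. Lengths are in mm, angles in rad, forces in N, time in s.
With the tool pointing down it reaches from about 350 to 875 mm from the base axis. Payload 4.2 kg.
Tool frame: the origin (TCP) lies at the very end of the fingers, on their centre line; the grasp point (between the pads) lies arm.hold_point_z behind it (arm.hold_point_z is the distance from the TCP to the grasp point, in mm); y points along the fingers, x is the direction in which the jaws open and shut, and the axes are right-handed (so a half turn about y gives the same grasp; the last joint's range is limited). The gripper opens to 85 mm and grips with 20 to 120 N. Pads are 22 mm wide; open, the fingers measure 114 mm over their backs; the gripper's body (76 mm by 85 mm) begins 54 mm behind the grasp point. The pads swing forward as they close: fully open they stand 13 mm farther back than shut.
Start: joints at [-0.99, 0.385, 0.008, 0, -1.194, -0.259], TCP at [197.687, -592.89, 231.312] pointing down, gripper open.
Joint ranges: [-3.14, 3.14], [-1.21, 2.06], [-1.07, 1.41], [-3.16, 2.05], [-2.99, -0.16], [-3.1, 3.1]. Speed limits (rad/s): [2.79, 2.79, 3.14, 3.14, 3.14, 3.14].

INTERFACE

Orientations are given as a unit quaternion [x, y, z, w].
In Python, from bench import arm gives the robot as it stands.
- The arm moves only by the shell command python3 -m creep 'ROWS'. ROWS is JSON, a list of rows, each a list of 3 entries, a list of its own where there are three numbers: the shift along the world's x, y, z in mm, then the turn, a rotation vector about the world's x, y, z in rad, then the gripper command: -1 is shut, 1 is fully open, values between are in proportion. In form: [[[dx, dy, dz], [wx, wy, wz], jaw], ...]. A call has 1 to 12 rows; each row is the pose to reach, as a shift and turn from the pose commanded when the call began; what a row does not reach only later rows make up. A row lasts 1/12 s, in which the tool goes at most 41.7 mm and 7.16 degrees, less where a joint would pass 70% of its speed; a pose out of reach is approached as far as the arm can. A call with a gripper value outside its range is refused whole. The fingers move at their own pace and stop on an object; the grip force is fixed at half the most. Time passes only in rows, so rows that repeat a pose let the fingers close. It gives the time, the measured TCP pose, the force and the opening at its end, in the units of the state.
- arm.read_state(): the state, without advancing time (a new reading comes with each control period).
- arm.get_image(name): name is "scene" or "top"; returns (picture, depth): 400x640x3 uint8, red, green, blue; 400x640 float32, mm along the optical axis (not along the pixel's ray), 0 where there is no reading.
- arm.camera_params(name): a dict with "camera_matrix" (3x3 intrinsics, pixels), "extrinsics" (4x4, takes a point from world to camera coordinates). Camera axes: x right, y down, z forward; pixel columns grow to the right and rows downward; lengths in mm; the calibration is good to about 2 mm. A picture is of the moment at which its call begins. camera_params takes no time and is no camera call.
- arm.job_done(): hands the job in, once; it reports no verdict.
The state is a dict: "clock": time; "joints": joint angles; "joint_vel": joint speeds; "joint_efforts": joint torques, N m; "position": TCP position; "ee_rot": TCP orientation; "contact_force": force on the tool from outside, world axes, zero at the start; "wrist_torque": the same for the moment, N m; "gripper_width": finger opening in mm.
Only numpy, scipy, OpenCV 4.12 (cv2) and the standard library are available. Lean on these libraries where they do the work, as an engineer would, in place of code of your own. Each camera call takes 0.05 s, during which the arm holds its last target.

TASK

One spice jar has been left out on the worktop; put it back into the wooden caddy with the other three, so that all four stand upright on the caddy's floor. There is room for four, but the middle jar stands in the way: shift it gently along the caddy to make a gap, without lifting any of the three out of the caddy or tipping them over, then set the last jar down in the gap (do not let it drop). Leave the other things on the worktop where they are.

Things in the scene. Friction and masses are not known exactly. Their poses are not given: they have to be found in the camera images.
- caddy: Low open wooden tray for a single row of four spice jars; it does not move. Inside 50 mm wide (its x axis) and 196 mm long (its y axis, the row), outside 66 x 212 mm; the floor is 6 mm thick and the walls' top is 36 mm above the worktop. Origin at the centre of its underside, on the worktop; z up. Its row runs roughly across in front of the robot.
- jar_out_centre (a point): The spice jar left out: a round jar with a dark screw cap, 41 mm in diameter, 105 mm tall, about 0.15 kg, standing upright on the open worktop, the only such jar that is not in the caddy. The point is its centre, half-way up (52 mm above its foot); z along the jar's axis.
- jar_left_centre (a point): Jar of the same size and shape standing in the caddy near the end of the row at the caddy's +y. The point is its centre, half-way up (58 mm above the worktop); its cap's top is 111 mm above the worktop. The upper 75 mm of each jar stands clear above the caddy's walls.
- jar_middle_centre (a point): Jar of the same size and shape standing in the middle of the caddy's row, loose, with a gap of 28 to 40 mm to the jar on either side: too narrow for a fourth jar. The point is its centre, half-way up. Dragged along by its cap it leans, as its foot rubs on the floor; held firmly about 80 mm above the worktop and raised a few millimetres first, it stays upright. Shifted along the row until it nearly touches one neighbour, it leaves a gap of about 65 mm on its other side.
- jar_right_centre (a point): Jar of the same size and shape standing in the caddy near the end of the row at the caddy's -y. The point is its centre, half-way up.
- candle_cup: Bystander: squat stone-like cup, 52 mm in diameter and 52 mm tall, on the worktop. Origin at the centre of its underside.
- egg_timer: Bystander: egg-shaped kitchen timer, 61 mm wide, 64 mm tall, on the worktop. Origin at the centre of its underside.
- mill: Bystander: tall slim pepper mill, 54 mm in diameter and 222 mm tall, standing behind the work. Origin at the centre of its underside.
- bowl: Bystander: small dark bowl, 53 mm across, 26 mm tall, to the left of the caddy. Origin at the centre of its underside.
- glass: Bystander: drinking glass, 81 mm across, 92 mm tall, at the back right. Origin at the centre of its underside.
Not all that is in view belongs to the job. What is shaped like the part that bears jar_right_centre but blue or turquoise is not meant.

How it is judged (in metres and radians):
At the end, for the whole second after the job is handed in: All four jars stand in the caddy on its floor: centres inside the tray (within 12 mm of the row's middle line and 85 mm of its centre along the row), 48 to 68 mm above the worktop, tilted less than 10 degrees, and at rest (x of jar_out_centre in the frame of caddy between -0.012 and 0.012 m and y of jar_out_centre in the frame of caddy between -0.085 and 0.085 m and z of jar_out_centre in the frame of caddy between 0.048 and 0.068 m and angle between each of jar_out_centre, jar_left_centre, jar_middle_centre, jar_right_centre's own z axis and vertical below 0.175 rad and linear speed of each of jar_out, jar_left, jar_middle, jar_right below 0.02 m/s and x of jar_left_centre in the frame of caddy between -0.012 and 0.012 m and y of jar_left_centre in the frame of caddy between -0.085 and 0.085 m and z of jar_left_centre in the frame of caddy between 0.048 and 0.068 m and x of jar_middle_centre in the frame of caddy between -0.012 and 0.012 m and y of jar_middle_centre in the frame of caddy between -0.085 and 0.085 m and z of jar_middle_centre in the frame of caddy between 0.048 and 0.068 m and x of jar_right_centre in the frame of caddy between -0.012 and 0.012 m and y of jar_right_centre in the frame of caddy between -0.085 and 0.085 m and z of jar_right_centre in the frame of caddy between 0.048 and 0.068 m); the robot touches nothing.
It fails at once if one of the three jars in the caddy is lifted more than 30 mm (z of any of jar_left_centre, jar_middle_centre, jar_right_centre in the frame of caddy above 0.0885 m).
It fails at once if one of the three jars in the caddy is tipped by more than 30 degrees (angle between any of jar_left_centre, jar_middle_centre, jar_right_centre's own z axis and vertical above 0.52 rad).
It fails at once if jars are pressed against one another with more than 40 N (contact force between jar_out and jar_left above 40 N or contact force between any of jar_out, jar_left and jar_middle above 40 N or contact force between any of jar_out, jar_left, jar_middle and jar_right above 40 N).
It fails at once if the last jar is let go more than 20 mm above the caddy's floor (z of jar_out_centre in the frame of caddy above 0.0785 m and contact force between the fingers and jar_out below 0.02 N and horizontal distance between jar_out_centre and caddy below 0.12 m).
It fails at once if a bystander is moved more than 25 mm (distance of any of candle_cup, egg_timer, mill, bowl, glass from where it was at the start of the episode above 0.025 m).
It also fails if it takes over 56 s, if anything falls off the work surface, if the arm or the gripper's body presses on something with over 40 N, if the wrist force passes 120 N, or if a joint passes its speed limit or range.

## Working session

There is one attempt and no reset: what is moved stays moved. The work goes in short steps, Python scripts to look and compute and a shell command to move; the robot and the scene stay as the last step left them, time stands still between calls to the robot, and variables do not carry over. Pictures are saved under pics/ and viewed, and the job is handed in when it is done.

```bash
ls; mkdir -p pics
python3 - <<'E'
from bench import arm
import cv2,numpy as np
print(arm.read_state()); print(arm.hold_point_z)
for n in("scene","top"):
    p,d=arm.get_image(n); cv2.imwrite(f"pics/{n}0.png",p[:,:,::-1]); np.save(f"{n}0.npy",d); np.save(f"{n}0_rgb.npy",p)
    print(n,arm.camera_params(n))
E
```

```text
pics
{'clock': 0.0, 'joints': array([-9.90397570e-01,  3.85532470e-01,  6.63481891e-03, -5.29183063e-04,
       -1.19399523e+00, -2.58606717e-01]), 'joint_vel': array([-0.00016047,  0.00050765,  0.00146131, -0.00098626,  0.00241908,
       -0.00153763]), 'joint_efforts': array([-1.78187300e-03, -3.92290699e+01,  1.88396287e+01,  4.18608874e+00,
       -4.64877550e-03, -1.25229883e-05]), 'position': array([ 197.51198355, -592.35398531,  230.23516248]), 'ee_rot': array([ 0.4128665 ,  0.57403033, -0.57317514, -0.41412642]), 'contact_force': array([-0.48937479,  0.81858399, -0.55567295]), 'wrist_torque': array([0.05370727, 0.00741504, 0.01015862]), 'gripper_width': 85.44206941726854}
18.700000000000003
scene {'camera_matrix': array([[517.78601879,   0.        , 312.03742135],
       [  0.        , 517.78601879, 198.68504903],
       [  0.        ,   0.        ,   1.        ]]), 'extrinsics': array([[-7.34931519e-01, -6.78108745e-01, -6.64773769e-03,
         4.17781833e+02],
       [-4.36290080e-01,  4.80308704e-01, -7.60890606e-01,
         2.61428724e+02],
       [ 5.19159540e-01, -5.56302147e-01, -6.48846124e-01,
         1.30670558e+03],
       [ 0.00000000e+00,  0.00000000e+00,  0.00000000e+00,
         1.00000000e+00]])}
top {'camera_matrix': array([[484.17110572,   0.        , 315.33417777],
       [  0.        , 484.17110572, 203.3037175 ],
       [  0.        ,   0.        ,   1.        ]]), 'extrinsics': array([[ 1.75104941e-01, -9.84548884e-01, -1.32477162e-03,
        -3.88011533e+01],
       [-9.59678921e-01, -1.70380907e-01, -2.23577089e-01,
         5.01879699e+02],
       [ 2.19896858e-01,  4.04208084e-02, -9.74685349e-01,
         1.51795997e+03],
       [ 0.00000000e+00,  0.00000000e+00,  0.00000000e+00,
         1.00000000e+00]])}
```

View pics/scene0.png

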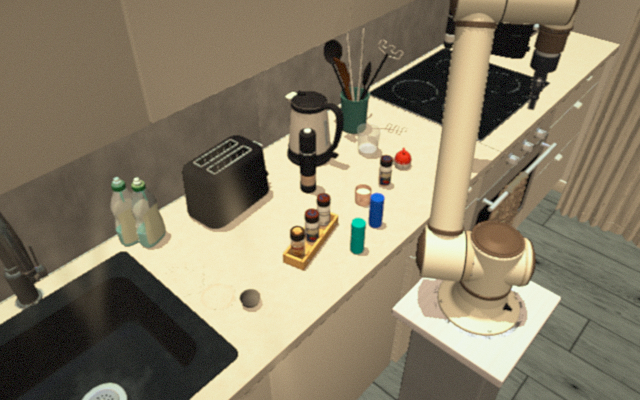

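View pics/top0.png

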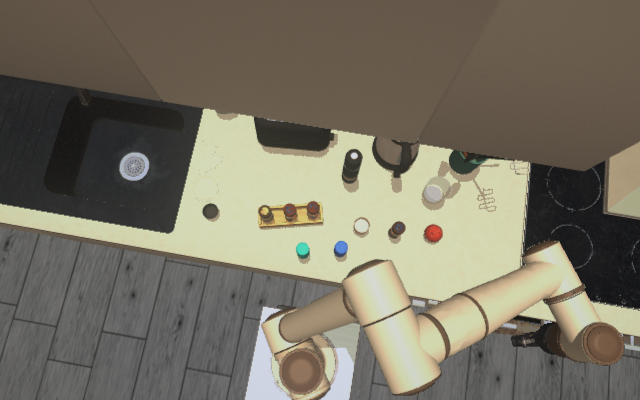

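Candidates for the loose jar, by scene and top pixel:
- dark-capped spice jar at scene (386,172), top (397,230)
- blue cylinder at (376,210), top (341,248), excluded by colour
- turquoise cylinder at (358,236), top (303,250), excluded by colour
- pepper mill at (308,160), top (352,165), too tall

I choose the dark-capped jar and will check it in a crop.

```bash
cat > h.py <<'E'
import numpy as np,cv2
from bench import arm
def pts(n,d):
    c=arm.camera_params(n);K=c["camera_matrix"];E=c["extrinsics"]
    v,u=np.mgrid[0:400,0:640]
    P=np.stack([(u-K[0,2])/K[0,0]*d,(v-K[1,2])/K[1,1]*d,d],-1)
    W=(P-E[:3,3])@E[:3,:3]; W[d<=0]=np.nan; return W
def ray(n,u,v,z):
    c=arm.camera_params(n);K=c["camera_matrix"];E=c["extrinsics"];R=E[:3,:3]
    o=-R.T@E[:3,3]; r=R.T@np.array([(u-K[0,2])/K[0,0],(v-K[1,2])/K[1,1],1]); return o+r*(z-o[2])/r[2]
def proj(n,p):
    c=arm.camera_params(n);q=c["extrinsics"][:3,:3]@np.asarray(p,float)+c["extrinsics"][:3,3];q=c["camera_matrix"]@q;return q[:2]/q[2]
def blobs(n,d,zlo,zhi,box):
    W=pts(n,d);m=((W[...,2]>zlo)&(W[...,2]<zhi)&(W[...,0]>box[0])&(W[...,0]<box[1])&(W[...,1]>box[2])&(W[...,1]<box[3]))
    k,l,s,c=cv2.connectedComponentsWithStats(m.astype(np.uint8),connectivity=4)
    for i in range(1,k):
        if s[i,4]<8: continue
        q=W[l==i]; a,b=cv2.minEnclosingCircle(q[:,:2].astype(np.float32))
        print(n,"px",c[i].round(1),"n",s[i,4],"mean",q.mean(0).round(1),"circ",np.round(a,1),round(b,1),"ztop",q[:,2].max().round(1),"x",q[:,0].min().round(),q[:,0].max().round(),"y",q[:,1].min().round(),q[:,1].max().round())
E
python3 - <<'E'
from h import *
for n in("scene","top"):
    d=np.load(n+"0.npy")
    print("caps");blobs(n,d,97,120,(250,800,-500,400))
    print("low");blobs(n,d,12,300,(250,720,-450,400))
W=pts("top",np.load("top0.npy"));rgb=np.load("top0_rgb.npy")
hsv=cv2.cvtColor(rgb,cv2.COLOR_RGB2HSV)
a=rgb[180:265,190:450][:,:,::-1];cv2.imwrite("pics/c1.png",cv2.resize(a,None,fx=3,fy=3,interpolation=cv2.INTER_CUBIC))
r=np.load("scene0_rgb.npy")[140:275,275:420][:,:,::-1];cv2.imwrite("pics/c2.png",cv2.resize(r,None,fx=4,fy=4,interpolation=cv2.INTER_CUBIC))
E
```

```text
caps
scene px [354.7  95.8] n 33 mean [ 773.4 -453.   107.9] circ [ 770.5 -451.2] 21.3 ztop 119.7 x 764.0 784.0 y -471.0 -431.0
scene px [359.5  96.3] n 15 mean [ 752.9 -455.   112.8] circ [ 751.7 -451.1] 26.5 ztop 119.6 x 738.0 765.0 y -474.0 -428.0
scene px [354.3 106.9] n 152 mean [ 723.8 -389.7  108.6] circ [ 740.5 -410.2] 48.8 ztop 119.7 x 694.0 783.0 y -437.0 -366.0
scene px [293.8 134.3] n 55 mean [ 761.  -121.6  108.1] circ [ 764.  -125.4] 26.9 ztop 119.6 x 738.0 790.0 y -133.0 -112.0
scene px [323.  135.1] n 78 mean [ 686.4 -181.7  108.9] circ [ 692.1 -188.6] 35.7 ztop 119.7 x 679.0 697.0 y -224.0 -153.0
scene px [336.5 139.9] n 36 mean [ 635.9 -190.7  108. ] circ [ 637.6 -196.7] 15.9 ztop 119.3 x 626.0 646.0 y -212.0 -181.0
scene px [386.5 159. ] n 104 mean [ 456.2 -217.8  105.3] circ [ 456.4 -221.4] 22.4 ztop 113.6 x 437.0 479.0 y -243.0 -200.0
scene px [308.2 164.8] n 100 mean [611.5 -30.6 108.5] circ [619.3 -37.9] 25.1 ztop 119.9 x 597.0 641.0 y -58.0 -13.0
scene px [226.6 189.9] n 561 mean [702.9 212.1 108.5] circ [749.7 175. ] 126.1 ztop 119.9 x 676.0 799.0 y 55.0 296.
[... 4491 characters left out ...]
 px [209.2 217. ] n 15 mean [402.2 389.1  19. ] circ [405.5 386.5] 14.7 ztop 30.4 x 396.0 412.0 y 373.0 400.0
top px [361.3 225.2] n 217 mean [ 459.8 -110.1   36.3] circ [ 458.8 -109.6] 25.8 ztop 61.9 x 434.0 485.0 y -134.0 -84.0
top px [396.6 229.8] n 209 mean [ 454.3 -218.4   87.6] circ [ 458.6 -221.3] 20.8 ztop 114.4 x 439.0 478.0 y -242.0 -201.0
top px [433.  233.3] n 271 mean [ 472.1 -341.6   45. ] circ [ 476.6 -346.9] 30.9 ztop 69.6 x 447.0 503.0 y -375.0 -316.0
top px [340.5 248.6] n 181 mean [364.  -54.3  93. ] circ [367.2 -54.7] 20.6 ztop 114.9 x 348.0 388.0 y -75.0 -34.0
top px [302.5 250.4] n 178 mean [338.1  61.1  92.5] circ [341.3  62. ] 20.6 ztop 113.6 x 321.0 361.0 y 42.0 82.0
```

```bash
ls pics
```

```text
c1.png
c2.png
scene0.png
top0.png
```

View pics/c1.png

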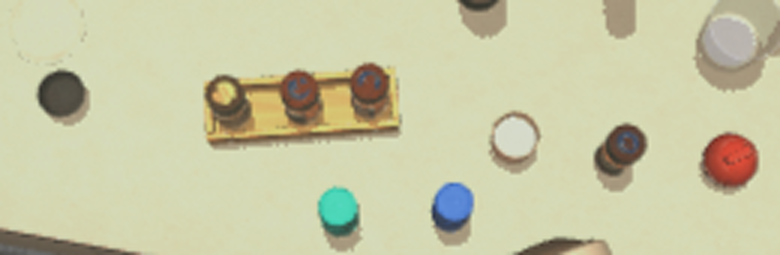

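View pics/c2.png

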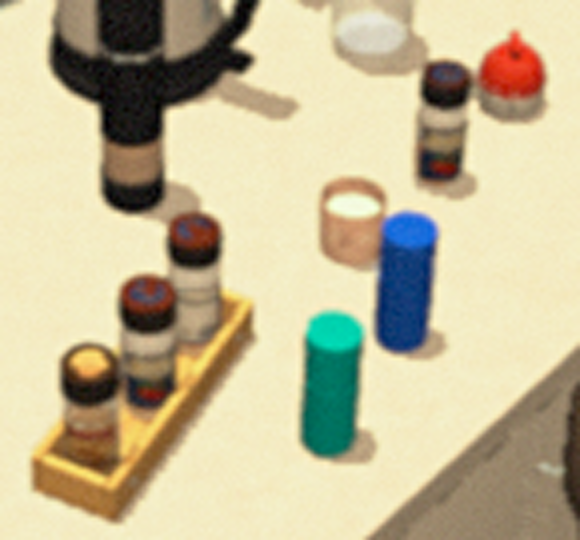

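Run:
```python
from h import *
def edge(n,d):
    W=pts(n,d); m=(W[...,2]>26)&(W[...,2]<46)&(W[...,0]>370)&(W[...,0]<540)&(W[...,1]>5)&(W[...,1]<250)
    rgb=cv2.cvtColor(np.load(n+"0_rgb.npy"),cv2.COLOR_RGB2HSV); m&=(rgb[...,1]>90)
    q=W[m]; r=cv2.minAreaRect(q[:,:2].astype(np.float32)); print(n,len(q),r,q[:,2].mean())
for n in("scene","top"): edge(n,np.load(n+"0.npy"))
# top view: out/caps in scene cap-top by ray on plane for cross check
L,M,R=np.array([436.7,199.4]),np.array([454.8,124.1]),np.array([474.8,53.7])
u=(L-R)/np.linalg.norm(L-R);print(u,np.degrees(np.arctan2(-u[0],u[1])),(L+R)/2,(M-R)@u,(L-M)@u,np.cross(u,M-R))
for p in([458.5,-221.4,105],[454.8,124.1,111]): print(proj("scene",p),proj("top",p))
```

```text
scene 500 ((451.42449951171875, 126.75163269042969), (66.47711944580078, 217.7230682373047), 13.668492317199707) 35.00408861179628
top 362 ((454.8924255371094, 126.20664978027344), (67.47904205322266, 211.5888214111328), 14.198792457580566) 35.24289852421522
[-0.2529895   0.96746902] 14.654486057568928 [455.75 126.55] 73.16960930410586 77.42952747960882 1.5389198434307367
[386.56078905 158.2778157 ] [398.62315025 227.74964628]
[311.53645851 212.77753398] [289.28672794 209.5225289 ]<stdin>:9: DeprecationWarning: Arrays of 2-dimensional vectors are deprecated. Use arrays of 3-dimensional vectors instead. (deprecated in NumPy 2.0)
```

```bash
python3 -m creep '[[[16,38,0],[0,0,0.1],1],[[32,76,0],[0,0,0.2],1],[[48,114,0],[0,0,0.3],1],[[64,152,0],[0,0,0.4],1],[[80,190,0],[0,0,0.5],1],[[96,228,0],[0,0,0.6],1],[[112,266,0],[0,0,0.7],1],[[128,304,0],[0,0,0.8],1],[[144,342,0],[0,0,0.9],1],[[160,380,0],[0,0,1.0],1],[[175,418,0],[0,0,1.1],1],[[188,456,0],[0,0,1.2],1]]'
```

```text
clock: 1.1
position: [385.9, -134.9, 231.3]
ee_rot: [0.016, 0.707, -0.707, -0.015]
contact_force: [1.8, -0.5, -0.5]
gripper_width: 85.6
```

```bash
python3 -m creep '[[[10,37,0],[0,0,0.05],1],[[20,74,0],[0,0,0.1],1],[[30,111,0],[0,0,0.15],1],[[40,148,0],[0,0,0.2],1],[[50,185,0],[0,0,0.25],1],[[60,222,0],[0,0,0.3],1],[[69,250,0],[0,0,0.3],1],[[69,261,0],[0,0,0.3],1],[[69,261,0],[0,0,0.3],1],[[69,261,0],[0,0,0.3],1]]'
python3 - <<'E'
from h import *
from scipy.spatial.transform import Rotation as R
s=arm.read_state();print(s['position'],R.from_quat(s['ee_rot']).as_matrix()[:,0])
p,d=arm.get_image("scene");cv2.imwrite("pics/s1.png",cv2.resize(p[130:300,220:440][:,:,::-1],None,fx=3,fy=3))
E
```

```text
clock: 1.93
position: [454.0, 124.0, 230.7]
ee_rot: [0.089, -0.701, 0.702, -0.088]
contact_force: [-0.2, -0.5, 0.1]
gripper_width: 85.6
[454.0356043  123.99548756 230.74308369] [-0.96845329 -0.24918917  0.00172659]
```

View pics/s1.png

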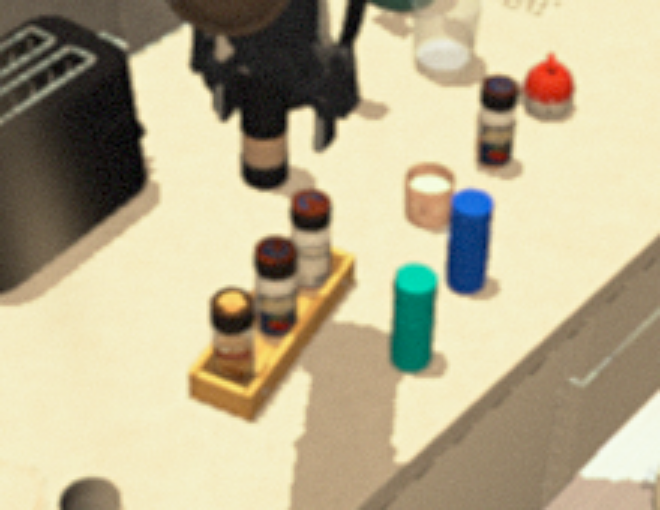

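The jaws are above the row with their axis across it, and all the jars are still standing. I'll descend to TCP z≈61, which puts the grasp at about 80, and close.

```bash
python3 -m creep '[[[0,0,-30],[0,0,0],1],[[0,0,-60],[0,0,0],1],[[0,0,-90],[0,0,0],1],[[0,0,-115],[0,0,0],1],[[0,0,-135],[0,0,0],1],[[0,0,-150],[0,0,0],1],[[0,0,-160],[0,0,0],1],[[0,0,-167],[0,0,0],1],[[0,0,-170],[0,0,0],1],[[0,0,-170],[0,0,0],1]]' && python3 -m creep '[[[0,0,0],[0,0,0],0.2],[[0,0,0],[0,0,0],0],[[0,0,0],[0,0,0],-0.2],[[0,0,0],[0,0,0],-0.4],[[0,0,0],[0,0,0],-1],[[0,0,0],[0,0,0],-1],[[0,0,0],[0,0,0],-1],[[0,0,0],[0,0,0],-1],[[0,0,0],[0,0,0],-1],[[0,0,0],[0,0,0],-1]]'
python3 - <<'E'
from h import *
p,d=arm.get_image("scene");cv2.imwrite("pics/s2.png",cv2.resize(p[130:300,220:440][:,:,::-1],None,fx=3,fy=3))
E
```

```text
clock: 2.82
position: [454.5, 123.2, 61.2]
ee_rot: [0.088, -0.701, 0.702, -0.088]
contact_force: [0.5, 0.8, -0.2]
gripper_width: 85.4
clock: 3.65
position: [454.9, 124.3, 62.1]
ee_rot: [-0.088, 0.702, -0.701, 0.089]
contact_force: [-2.4, -0.9, 5.8]
gripper_width: 39.9
```

View pics/s2.png

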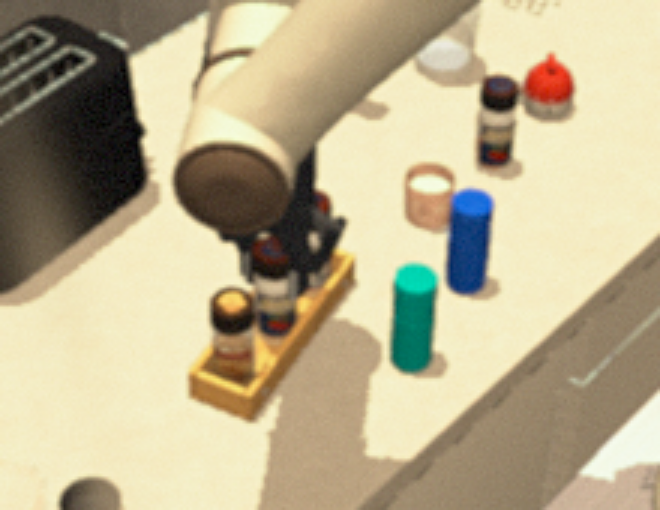

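The middle jar is held at 39.9 mm. Next I raise it 5 mm, shift it 28 mm towards the right jar, lower it, look, then let go.

```bash
python3 -m creep '[[[0,0,2],[0,0,0],-1],[[0,0,5],[0,0,0],-1],[[0,0,5],[0,0,0],-1],[[1,-4,5],[0,0,0],-1],[[2.5,-9,5],[0,0,0],-1],[[4,-14,5],[0,0,0],-1],[[5.5,-19,5],[0,0,0],-1],[[6.5,-23,5],[0,0,0],-1],[[7,-26,5],[0,0,0],-1],[[7.5,-27,5],[0,0,0],-1],[[7.5,-27,5],[0,0,0],-1],[[7.5,-27,5],[0,0,0],-1]]' && python3 -m creep '[[[0,0,-1],[0,0,0],-1],[[0,0,-2.5],[0,0,0],-1],[[0,0,-4],[0,0,0],-1],[[0,0,-4.5],[0,0,0],-1],[[0,0,-5],[0,0,0],-1],[[0,0,-5],[0,0,0],-1]]'
python3 - <<'E'
from h import *
p,d=arm.get_image("scene");cv2.imwrite("pics/s3.png",cv2.resize(p[130:300,220:440][:,:,::-1],None,fx=3,fy=3))
E
```

```text
clock: 4.7
position: [462.3, 97.1, 66.3]
ee_rot: [-0.088, 0.702, -0.702, 0.089]
contact_force: [-0.5, -0.3, -2.9]
gripper_width: 39.4
clock: 5.2
position: [462.2, 97.3, 62.1]
ee_rot: [0.089, -0.701, 0.702, -0.089]
contact_force: [-3.5, 0.8, 6.9]
gripper_width: 39.8
```

View pics/s3.png

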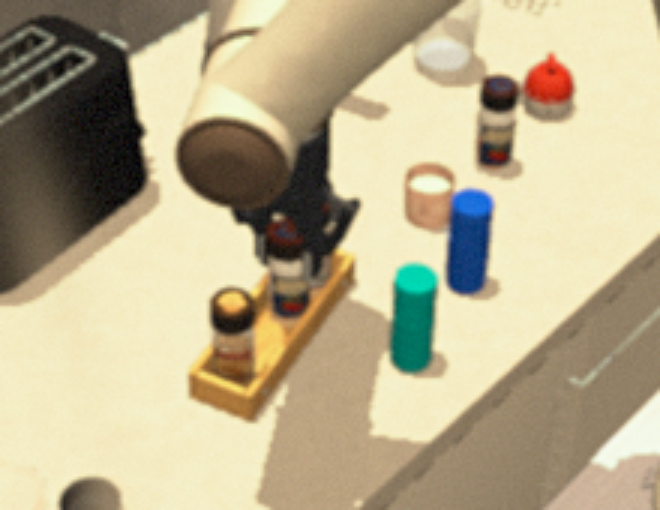

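The middle jar has moved right and is upright. I'll open the jaws and rise straight up.

```bash
python3 -m creep '[[[0,0,0],[0,0,0],-0.2],[[0,0,0],[0,0,0],0.2],[[0,0,0],[0,0,0],0.6],[[0,0,0],[0,0,0],1],[[0,0,0],[0,0,0],1],[[0,0,0],[0,0,0],1],[[0,0,0],[0,0,0],1],[[0,0,0],[0,0,0],1]]' && python3 -m creep '[[[0,0,20],[0,0,0],1],[[0,0,50],[0,0,0],1],[[0,0,85],[0,0,0],1],[[0,0,120],[0,0,0],1],[[0,0,150],[0,0,0],1],[[0,-35,150],[0,0,0],1],[[0,-72,150],[0,0,0],1],[[0,-109,150],[0,0,0],1],[[0,-146,150],[0,0,0],1],[[0,-183,150],[0,0,0],1],[[0,-220,150],[0,0,0],1],[[-2,-257,150],[0,0,0],1]]'
python3 - <<'E'
from h import *
for n in("scene","top"):
    p,d=arm.get_image(n);blobs(n,d,97,120,(400,520,-300,250))
cv2.imwrite("pics/t4.png",cv2.resize(p[150:290,200:460][:,:,::-1],None,fx=3,fy=3))
E
```

```text
clock: 5.92
position: [462.2, 97.1, 61.2]
ee_rot: [0.089, -0.702, 0.702, -0.088]
contact_force: [0.0, -0.3, -0.6]
gripper_width: 85.3
clock: 6.92
position: [460.0, -161.6, 211.4]
ee_rot: [0.088, -0.702, 0.702, -0.089]
contact_force: [0.3, 0.0, 0.8]
gripper_width: 85.6
scene px [386.6 159. ] n 103 mean [ 456.  -218.   105.1] circ [ 458.5 -219.6] 22.2 ztop 112.2 x 438.0 477.0 y -240.0 -198.0
scene px [320.  203.7] n 307 mean [463.8  79.7 109.9] circ [465.9  74.8] 46.7 ztop 118.1 x 440.0 493.0 y 31.0 119.0
scene px [297.5 232.3] n 188 mean [431.6 203.2 109.4] circ [434.8 199.8] 22.8 ztop 117.0 x 414.0 456.0 y 180.0 220.0
top px [309.7 206.7] n 59 mean [474.8  62.8 111.2] circ [474.6  57. ] 18.9 ztop 117.9 x 456.0 493.0 y 55.0 72.0
top px [298.2 209.1] n 137 mean [461.1  96.9 110.3] circ [461.8  96.8] 20.2 ztop 118.9 x 442.0 481.0 y 78.0 117.0
top px [264.7 211.3] n 135 mean [435.6 198.8 111.1] circ [436.2 199.7] 20.7 ztop 119.5 x 416.0 457.0 y 179.0 220.0
top px [400.8 227.3] n 77 mean [ 461.1 -228.   104.9] circ [ 459.6 -226.1] 19.1 ztop 114.8 x 440.0 477.0 y -241.0 -214.0
```

View pics/t4.png

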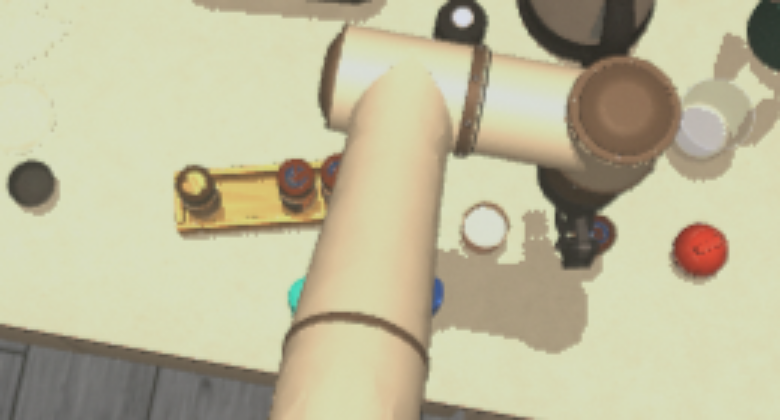

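The gap is open: middle jar at (462,97), left jar at (436,200), so the slot centre is about (449,148). Now the loose jar at (458.5,-221.4).

```bash
python3 -m creep '[[[-0.5,-30,0],[0,0,0],1],[[-1.5,-55,0],[0,0,0],1],[[-1.5,-60,0],[0,0,0],1],[[-1.5,-60,-30],[0,0,0],1],[[-1.5,-60,-60],[0,0,0],1],[[-1.5,-60,-90],[0,0,0],1],[[-1.5,-60,-115],[0,0,0],1],[[-1.5,-60,-135],[0,0,0],1],[[-1.5,-60,-148],[0,0,0],1],[[-1.5,-60,-156],[0,0,0],1],[[-1.5,-60,-156],[0,0,0],1]]' && python3 -m creep '[[[0,0,0],[0,0,0],0.2],[[0,0,0],[0,0,0],0],[[0,0,0],[0,0,0],-0.2],[[0,0,0],[0,0,0],-0.4],[[0,0,0],[0,0,0],-1],[[0,0,0],[0,0,0],-1],[[0,0,0],[0,0,0],-1],[[0,0,0],[0,0,0],-1],[[0,0,0],[0,0,0],-1],[[0,0,0],[0,0,0],-1]]'
python3 - <<'E'
from h import *
p,d=arm.get_image("scene");cv2.imwrite("pics/s5.png",cv2.resize(p[90:300,240:460][:,:,::-1],None,fx=2.8,fy=2.8))
E
```

```text
clock: 7.93
position: [457.7, -219.1, 53.7]
ee_rot: [-0.09, 0.702, -0.701, 0.087]
contact_force: [0.1, 0.2, -0.1]
gripper_width: 85.8
clock: 8.77
position: [459.0, -220.1, 56.5]
ee_rot: [0.088, -0.701, 0.702, -0.089]
contact_force: [-1.2, 0.6, 6.2]
gripper_width: 39.8
```

View pics/s5.png

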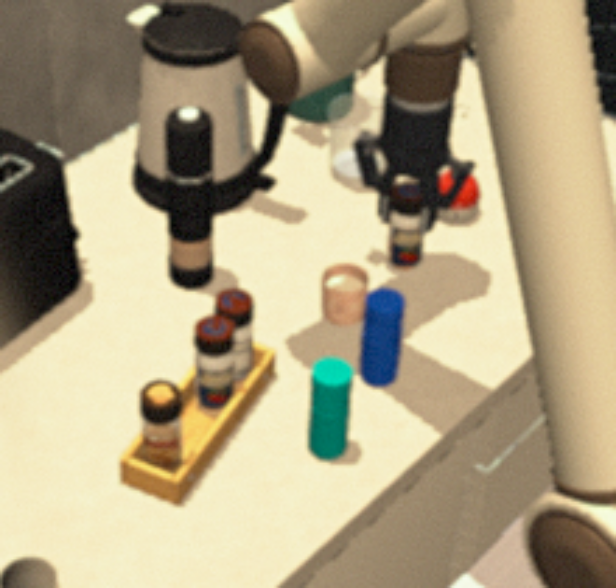

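```bash
python3 -m creep '[[[0,0,5],[0,0,0],-1],[[0,0,20],[0,0,0],-1],[[0,0,45],[0,0,0],-1],[[0,0,75],[0,0,0],-1],[[0,0,105],[0,0,0],-1],[[0,0,130],[0,0,0],-1],[[0,0,145],[0,0,0],-1],[[0,0,150],[0,0,0],-1],[[0,10,150],[0,0,0],-1],[[0,30,150],[0,0,0],-1],[[0,55,150],[0,0,0],-1],[[-1,80,150],[0,0,0],-1]]' && python3 -m creep '[[[-1,27,0],[0,0,0],-1],[[-2,54,0],[0,0,0],-1],[[-3,81,0],[0,0,0],-1],[[-4,108,0],[0,0,0],-1],[[-5,135,0],[0,0,0],-1],[[-6,162,0],[0,0,0],-1],[[-7,189,0],[0,0,0],-1],[[-8,216,0],[0,0,0],-1],[[-8.5,243,0],[0,0,0],-1],[[-8.5,268,0],[0,0,0],-1],[[-8.5,283,0],[0,0,0],-1],[[-8.5,290,0],[0,0,0],-1]]' && python3 -m creep '[[[0,0,0],[0,0,0],-1],[[0,0,0],[0,0,0],-1],[[0,0,0],[0,0,0],-1]]'
python3 - <<'E'
from h import *
for n in("scene","top"):
    p,d=arm.get_image(n);blobs(n,d,97,120,(400,520,20,250))
    if n=="scene":cv2.imwrite("pics/s6.png",cv2.resize(p[90:300,220:440][:,:,::-1],None,fx=2.8,fy=2.8))
    else:cv2.imwrite("pics/t6.png",cv2.resize(p[150:290,200:460][:,:,::-1],None,fx=3,fy=3))
E
```

```text
clock: 9.82
position: [456.3, -138.7, 203.3]
ee_rot: [-0.089, 0.702, -0.701, 0.087]
contact_force: [-0.0, 0.6, -1.8]
gripper_width: 39.9
clock: 10.82
position: [448.0, 151.8, 203.5]
ee_rot: [0.09, -0.701, 0.702, -0.088]
contact_force: [0.3, -0.0, -2.4]
gripper_width: 39.6
clock: 11.07
position: [448.6, 149.2, 204.7]
ee_rot: [0.089, -0.701, 0.702, -0.088]
contact_force: [0.4, 0.1, -2.0]
gripper_width: 39.6
scene px [321.2 203.4] n 267 mean [462.5  76.4 109.7] circ [463.6  75.5] 45.3 ztop 117.9 x 440.0 492.0 y 33.0 119.0
scene px [297.4 232.3] n 188 mean [431.6 203.4 109.5] circ [433.5 198.9] 22.7 ztop 117.3 x 414.0 456.0 y 180.0 220.0
top px [312.9 207.5] n 138 mean [474.2  52.6 110.6] circ [475.3  53.2] 20.9 ztop 119.9 x 455.0 496.0 y 33.0 72.0
top px [298.3 209.1] n 136 mean [461.1  96.7 110.9] circ [462.3  97.1] 20.5 ztop 119.9 x 443.0 482.0 y 78.0 116.0
top px [264.6 211.4] n 139 mean [435.5 199.1 110.6] circ [436.  199.7] 21.1 ztop 119.3 x 416.0 457.0 y 179.0 219.0
```

View pics/s6.png

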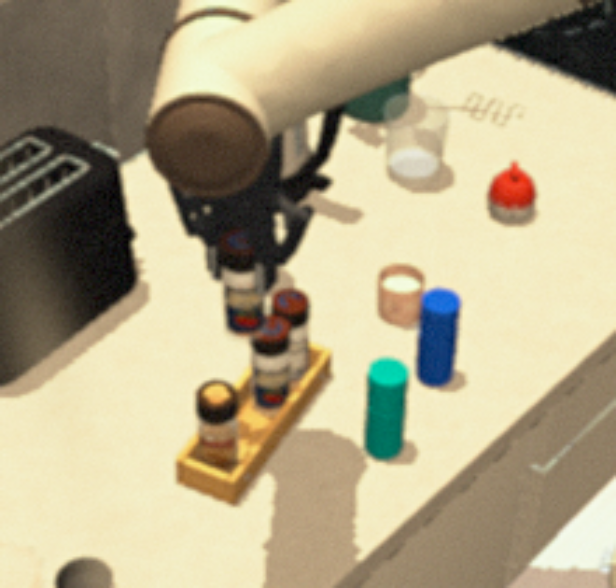

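View pics/t6.png

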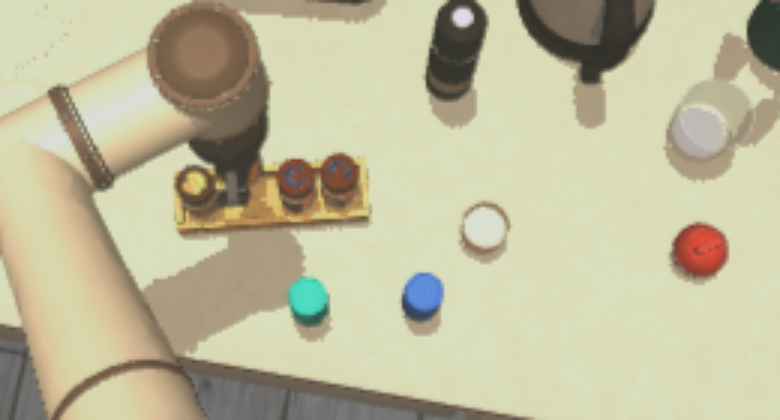

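Run:
```python
from h import *
p,d=arm.get_image("scene");W=pts("scene",d)
c=arm.camera_params("scene");E=c["extrinsics"];o=-E[:3,:3].T@E[:3,3]
for z0 in range(150,205,12):
    m=(abs(W[...,2]-z0)<6)&(abs(W[...,0]-449)<40)&(abs(W[...,1]-149)<40)
    m[:,:297]=m[:,:297]
    q=W[m]
    if len(q)<5: continue
    from scipy.optimize import least_squares
    f=least_squares(lambda s:np.hypot(q[:,0]-s[0],q[:,1]-s[1])-20.5,q[:,:2].mean(0)-[-8,8],loss='soft_l1')
    print(z0,len(q),f.x.round(1),np.abs(f.fun).mean().round(1))
m=(W[...,2]>140)&(W[...,2]<175)&(abs(W[...,0]-449)<40)&(abs(W[...,1]-149)<40);print(np.percentile(W[m][:,2],[0,2,10]))
```

```text
150 12 [449.5 146. ] 1.3
162 58 [449.1 146.6] 1.2
174 50 [449.  147.2] 1.3
186 54 [448.4 146.9] 1.4
198 52 [448.7 146.6] 1.5
[149.38760033 152.08847015 154.75262298]
```

The held jar is upright at about (449,147) with its foot at z≈150, which lines up with the slot. I'll lower it.

```bash
python3 -m creep '[[[0,0.5,-15],[0,0,0],-1],[[0,0.5,-35],[0,0,0],-1],[[0,0.5,-55],[0,0,0],-1],[[0,0.5,-75],[0,0,0],-1],[[0,0.5,-92],[0,0,0],-1],[[0,0.5,-106],[0,0,0],-1],[[0,0.5,-117],[0,0,0],-1],[[0,0.5,-125],[0,0,0],-1],[[0,0.5,-130],[0,0,0],-1],[[0,0.5,-134],[0,0,0],-1],[[0,0.5,-136],[0,0,0],-1],[[0,0.5,-136],[0,0,0],-1]]' && python3 -m creep '[[[0,0,-2],[0,0,0],-1],[[0,0,-4],[0,0,0],-1],[[0,0,-5],[0,0,0],-1],[[0,0,-6],[0,0,0],-1],[[0,0,-7],[0,0,0],-1],[[0,0,-7],[0,0,0],-1],[[0,0,-7],[0,0,0],-1]]'
python3 - <<'E'
from h import *
p,d=arm.get_image("scene")
cv2.imwrite("pics/s7.png",cv2.resize(p[90:300,220:440][:,:,::-1],None,fx=2.8,fy=2.8))
E
```

```text
clock: 12.22
position: [449.3, 150.6, 69.3]
ee_rot: [-0.088, 0.702, -0.702, 0.089]
contact_force: [1.0, -0.6, -1.8]
gripper_width: 39.9
clock: 12.8
position: [449.3, 150.7, 62.6]
ee_rot: [-0.088, 0.702, -0.701, 0.089]
contact_force: [-0.9, -0.0, 1.1]
gripper_width: 39.7
```

View pics/s7.png

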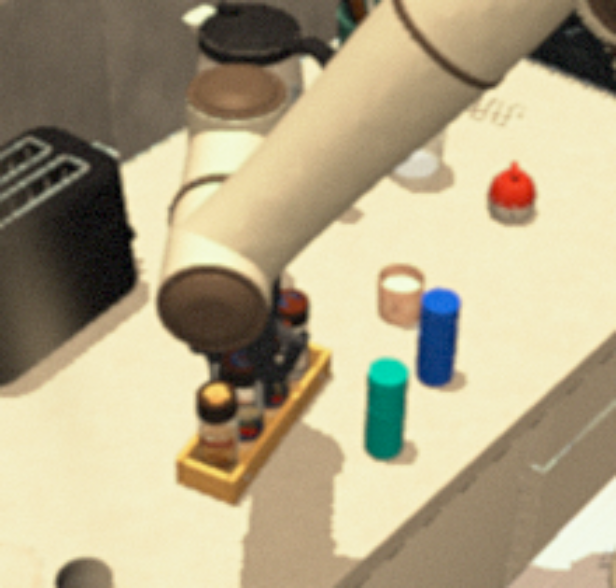

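The jar is in the slot and the force has turned positive, so its foot is just touching. One more millimetre down, then open gently and rise.

```bash
python3 -m creep '[[[0,0,-0.5],[0,0,0],-1],[[0,0,-1],[0,0,0],-1],[[0,0,-1],[0,0,0],-1]]' && python3 -m creep '[[[0,0,0],[0,0,0],-0.2],[[0,0,0],[0,0,0],0.2],[[0,0,0],[0,0,0],0.6],[[0,0,0],[0,0,0],1],[[0,0,0],[0,0,0],1],[[0,0,0],[0,0,0],1],[[0,0,0],[0,0,0],1],[[0,0,0],[0,0,0],1]]' && python3 -m creep '[[[0,0,15],[0,0,0],1],[[0,0,40],[0,0,0],1],[[0,0,70],[0,0,0],1],[[0,0,100],[0,0,0],1],[[0,0,130],[0,0,0],1],[[0,0,155],[0,0,0],1],[[0,-35,160],[0,0,0],1],[[0,-70,160],[0,0,0],1],[[0,-105,160],[0,0,0],1],[[0,-140,160],[0,0,0],1],[[0,-175,160],[0,0,0],1],[[0,-210,160],[0,0,0],1]]' &&  python3 -m creep '[[[0,-35,0],[0,0,0],1],[[0,-70,0],[0,0,0],1],[[0,-90,0],[0,0,0],1],[[0,-100,0],[0,0,0],1],[[0,-100,0],[0,0,0],1],[[0,-100,0],[0,0,0],1]]'
python3 - <<'E'
from h import *
for n in("scene","top"):
    p,d=arm.get_image(n);blobs(n,d,97,120,(400,520,0,250))
    if n=="scene":cv2.imwrite("pics/s8.png",cv2.resize(p[90:300,220:440][:,:,::-1],None,fx=2.8,fy=2.8))
    else:cv2.imwrite("pics/t8.png",cv2.resize(p[150:290,200:460][:,:,::-1],None,fx=3,fy=3)); blobs(n,d,12,300,(390,660,-400,400))
E
```

```text
clock: 13.1
position: [449.3, 150.7, 62.5]
ee_rot: [0.089, -0.701, 0.702, -0.089]
contact_force: [-4.9, -0.8, 9.9]
gripper_width: 40.1
clock: 13.77
position: [449.2, 150.6, 61.2]
ee_rot: [0.089, -0.702, 0.702, -0.088]
contact_force: [-0.7, 0.2, -0.2]
gripper_width: 85.5
clock: 14.77
position: [448.7, -61.0, 221.5]
ee_rot: [-0.088, 0.702, -0.701, 0.089]
contact_force: [0.0, 0.6, -0.5]
gripper_width: 85.6
clock: 15.27
position: [449.0, -159.4, 221.1]
ee_rot: [-0.088, 0.702, -0.701, 0.088]
contact_force: [-0.2, 0.2, -0.1]
gripper_width: 85.7
scene px [310.2 216.2] n 688 mean [449.6 133.9 109.5] circ [456.2 127.8] 97.3 ztop 117.9 x 413.0 491.0 y 32.0 222.0
top px [308.4 206.7] n 27 mean [474.1  66.8 111.2] circ [474.3  65. ] 15.7 ztop 118.5 x 459.0 490.0 y 63.0 72.0
top px [298.2 209.1] n 134 mean [461.2  96.8 111. ] circ [462.1  97. ] 20.1 ztop 119.3 x 443.0 481.0 y 78.0 117.0
top px [281.5 210.2] n 134 mean [448.4 147.8 111. ] circ [450.3 147.7] 20.9 ztop 118.8 x 429.0 470.0 y 128.0 168.0
top px [264.6 211.4] n 138 mean [435.7 199.  110.4] circ [436.5 199.7] 20.7 ztop 118.0 x 417.0 457
[... 615 characters left out ...]
op px [282.4 214.4] n 907 mean [442.  146.2  76. ] circ [448.  144.5] 90.3 ztop 122.6 x 398.0 499.0 y 63.0 234.0
top px [214.  207.2] n 40 mean [437.4 381.   19.1] circ [430.1 380.3] 22.1 ztop 35.1 x 415.0 447.0 y 363.0 399.0
top px [210.  217.6] n 12 mean [400.  384.9  23.5] circ [401.6 384.8] 13.2 ztop 30.3 x 396.0 405.0 y 372.0 398.0
top px [361.3 225.2] n 220 mean [ 459.6 -110.    36.2] circ [ 458.8 -109.4] 26.0 ztop 57.1 x 433.0 484.0 y -135.0 -84.0
top px [433.  233.3] n 270 mean [ 472.1 -341.7   44.8] circ [ 475.6 -345.1] 30.0 ztop 67.8 x 447.0 502.0 y -375.0 -316.0
top px [385.2 232.5] n 30 mean [ 402.9 -162.2  282. ] circ [ 403.1 -163.5] 10.3 ztop 299.7 x 393.0 413.0 y -169.0 -158.0
```

View pics/s8.png

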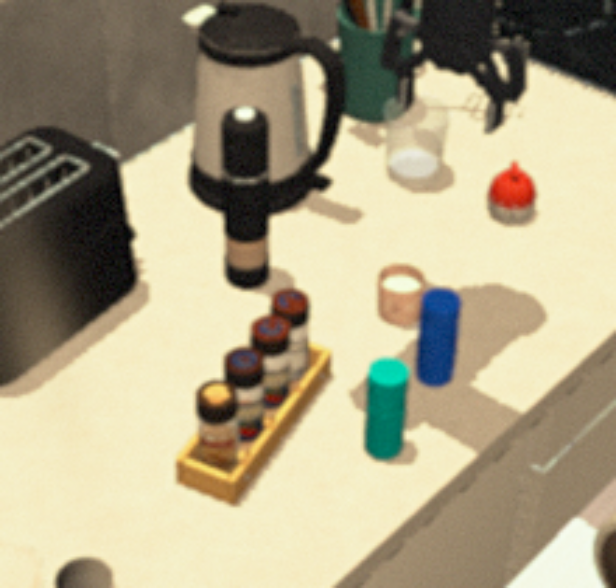

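View pics/t8.png

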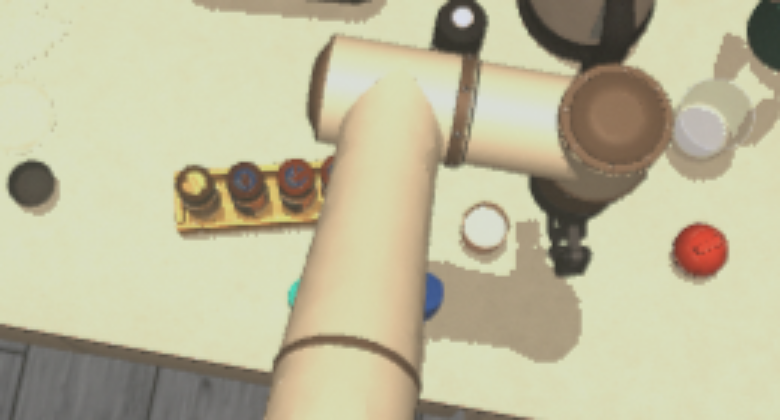

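All four jars stand upright with caps at the same height, the bystanders have not moved, and the gripper is clear. Handing in.

```bash
python3 -c "
from bench import arm
print(arm.job_done())"
```

```text
the job is handed in; nothing more can be done
None
```

The loose jar is in the caddy with the other three, and the job is handed in after about 15 s on the robot's clock. No verdict is reported, so success rests on the checks below.

**What I did:** I gripped the middle jar about 80 mm above the worktop and raised it 5 mm. I moved it 28 mm towards the right jar, set it down and let go. Then I fetched the dark-capped jar from the worktop and lowered it into the gap of about 65 mm until its foot touched. After letting go I backed the arm away.

**Last checks:**
- **Jars:** In the top view the left, placed and middle caps lie at (436,200), (450,148) and (462,97), all about 111 mm high. That is on the row line, with about 12 mm free on each side of the placed jar.
- **Right jar:** The arm partly hid it in the last top view. It was at (475,53) in the view before the lowering, and it stands upright in the last scene picture.
- **Forces:** The largest force component I read was about 10 N, as the placed jar touched the floor.
- **Bystanders:** The candle cup, egg timer, mill and glass measured within about 2 mm of where they started. The bowl was only partly measured but looks unmoved in the pictures.

No check failed. The only disagreement was that the two cameras placed the jar about 1 to 2 mm apart, which is within calibration.

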